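# Start the vortex mixer on a spun-down flask and hold it down

### The arm

A 6-joint arm with a two-finger parallel gripper is mounted at the origin on the work surface. World frame = base frame: x ahead of the robot, y to its left, z up, the work surface at z = 0. Lengths are in mm, angles in rad, forces in N, time in s.
With the tool pointing down it reaches from about 300 to 775 mm from the base axis. Payload 14.6 kg.
Tool frame: the origin (TCP) lies midway between the tips of the shut fingers; the grasp point (between the pads) lies 19 mm behind it (manip.grip_depth is the distance from the TCP to the grasp point, in mm); x points along the fingers, y is the direction in which the jaws open and shut, and the axes are right-handed (so a half turn about x gives the same grasp; the last joint's range is limited). The gripper opens to 94 mm and grips with 3 to 60 N. Pads are 16 mm wide; open, the fingers measure 119 mm over their backs; the gripper's body (75 mm by 177 mm) begins 78 mm behind the grasp point.
Start: joints at [1.237, 0.3, 1.521, -0, 1.321, -0.067], TCP at [145.003, 530.531, 205.446] pointing down, gripper open.
Joint ranges: [-3.03, 3.03], [-0.79, 2.21], [0.23, 2.52], [-1.04, 4.18], [0, 3.07], [-2.55, 2.55]. Speed limits (rad/s): [2.22, 2.22, 2.57, 3.14, 3.14, 3.14].

### API

Orientations are given as [roll, pitch, yaw] about the fixed x, y, z axes, in that order (R = Rz(yaw) Ry(pitch) Rx(roll)).
In Python, from cell import readout, cams, ticket, manip gives the robot as it stands. The module is installed in compiled form; this text tells all that it offers.
- The arm moves only by the tool apply_moves, never from a script. Its argument "plan" is one flat list of numbers, 7 for each row, row after row: the turn, a rotation vector about the tool's x, y, z in rad, then the shift along the tool's x, y, z in m, then the opening in per cent of the stroke, from 0 (shut) to 100 (fully open). In form: [wx, wy, wz, x, y, z, fingers, wx, wy, wz, x, y, z, fingers, ...]. A call has 1 to 5 rows; each row shifts and turns the commanded pose from where the row before left it, along the tool's axes as they then stand; what a row does not reach is not made up. A row lasts 1/8 s, in which the tool goes at most 62.5 mm and 10.7 degrees, less where a joint would pass 70% of its speed; a pose out of reach is approached as far as the arm can. A call with a gripper value outside its range is refused whole. The fingers move at their own pace and stop on an object; "force" is the grip in N (left out, the last holds). Time passes only in rows, so rows that do not move let the fingers close. It gives the time, the measured TCP pose, the force and the opening at its end, in the units of the state.
- readout.read_state(): the state, without advancing time (a new reading comes with each control period).
- cams.camera(name): name is "scene" or "top" or "wrist"; returns a dict with "image" (384x512x3 uint8, red, green, blue), "fovy" (degrees; the focal length in pixels is half the picture's height over the tangent of half this angle, whatever the lens; pixels are square), "cx", "cy" (the principal point, pixels), "position" and "orientation" of the camera in the world; the wrist camera has in their place "T_tool_cam" (4x4, takes a point from camera to tool coordinates, whose origin is the TCP and whose axes are the tool frame's). Camera axes: x right, y down, z forward; pixel columns grow to the right and rows downward; lengths in mm; the calibration is good to about 2 mm. A picture is of the moment at which its call begins: read the wrist's pose just before it. There is no depth.
- ticket.sign_off(): hands the job in, once; it reports no verdict.
The state is a dict: "clock": time; "joints": joint angles; "qd": joint speeds; "effort": joint torques, N m; "eef_pos": TCP position; "eef_rot": TCP orientation; "wrist_force": force on the tool from outside, world axes, zero at the start; "moment": the same for the moment, N m; "finger_gap": finger opening in mm.
Only numpy, scipy, OpenCV 4.12 (cv2) and the standard library are available. Lean on these libraries where they do the work, as an engineer would, in place of code of your own. Each camera call takes 0.05 s, during which the arm holds its last target.

### The job

Resuspend the spun sample on the vortex mixer: first slide its speed control along the slot to the one long scale line, then draw the round-bottomed sample flask (the taller of the two, with the narrow tall cap) out of the rotor adapter and seat it upright in the mixer's sprung ring cradle. Press it down to the bottom of the spring's travel, firmly but without forcing it. The mixer runs only while the flask is pressed, so finish still holding it down, and leave the balance flask, tube adapter and reagent jar where they stand.

Things in the scene. Friction and masses are not known exactly. Their poses are not given: they have to be found in the camera images.
- speed_grip (a point): Middle of the speed control's grip: a black upright block 20 mm front to back, 14 mm wide along the slot, 20 mm tall, white line on top. It stands on the mixer's sloping panel (falls 16 degrees to the mixer's front), whose face lies 12 mm below this point. y: along the slot to higher speed; z: square out of the panel. Free space 40 mm around. Moves with 2 N, stays where left.
- speed (a joint): Position of the speed control along its 60 mm slot, in m: 0 at the slow end, 0.060 at the fast end (mixer +y). Short scale lines every 10 mm; the one long line is at 0.040. It starts between 0 and 0.020.
- speed_mark (a point): The point on the slot's centre line, on the panel face, level with the long scale line: the grip's middle belongs over it. Axes as mixer.
- mixer: Fixed vortex mixer, a pale grey wedge-shaped housing 180 mm deep (x -95 to +85 mm), 130 mm wide (y), deck 85 mm high. Origin: underside centre, on the work surface; +x from front panel to rear, +y the way the speed control rises, z up. The slot runs along y, 57 mm in front of the origin; the cradle's axis is 30 mm behind the origin.
- cradle_seat (a point): Centre of the ring cradle's seat: a black rubber ring on a coil spring on the mixer's deck. Seat bore 36 mm; a guard collar around it, bore 55 mm, outside 63 mm, rises 12 mm above this point. Unpressed, it is 120 mm above the work surface; it moves straight down with the cradle. The flask's 48 mm round bottom seats in the bore, its lowest point 8 mm below this point.
- cradle (a joint): How far the cradle is pressed down, in m: 0 at rest, 0.010 at its stop. About 4.5 N starts it moving and 10.5 N reaches the stop (600 N/m), so the flask's own weight does not press it; it springs back when let go. From 0.007 on it counts as fully pressed; more than 45 N spoils the mixer's bearing.
- flask_cap (a point): Centre of the sample flask's screw cap (34 mm diameter, 30 mm tall): grip here from above. Flask of milky plastic, 112 mm tall, about 0.13 kg: body 48 mm diameter, hemispherical bottom, straight to 60 mm, cone to a 29 mm neck at 70 mm. This point is 97 mm above its lowest point, z up its axis. It starts in a bore, bottom 10 mm above the work surface, leaning by up to 3 degrees.
- flask_base (a point): Lowest point of the sample flask's round bottom, on its axis, 97 mm below the cap's centre; z runs up the flask's axis.
- adapter: Fixed rotor adapter: four upright tubes in a square, 123 mm by 123 mm, 70 mm tall; bores 52 mm, 60 mm deep, at 31 mm in x and y from its axis; a thin pin in the middle ends 82 mm above the work surface. Origin: underside centre. Sample flask in the bore at (+31, +31) mm, balance flask opposite at (-31, -31) mm, two bores empty.
- balance: Balance flask, to be left alone: same 48 mm round-bottomed body but only 75 mm tall with a flat wide cap of 43 mm diameter, standing in the opposite bore; its top is 85 mm above the work surface. Origin at its lowest point.
- tube_adapter: Loose grey eight-sided tube adapter with some capped tubes, to be left alone: about 114 mm across, 98 mm tall. Origin at the underside centre.
- reagent: Small reagent jar, to be left alone: 46 mm diameter, 85 mm tall. Origin at the underside centre.
Things that resemble listed ones, but are neither listed nor needed, are in the scene too. What is shaped like the part that bears flask_cap but red or yellow is not meant.

How it is judged:
By the outcome, as a careful person would: the job done as asked, in the order asked, and still so for the second after the job is handed in, while the arm keeps its last pose, push and grip.
It also fails if it takes over 54 s, if anything falls off the work surface, if the arm or the gripper's body presses on something with over 40 N, if the wrist force passes 120 N, or if a joint passes its speed limit or range.

## Working session

There is one attempt and no reset: what is moved stays moved. The work goes in short steps, Python scripts to look and compute and a tool call to move; the robot and the scene stay as the last step left them, time stands still between calls to the robot, and variables do not carry over. Pictures are saved under pics/ and viewed, and the job is handed in when it is done.

Besides the shell and the picture viewer there is one more tool, called after ">>>" as name(argument=value, ...) on one line, values as JSON. apply_moves: Moves the arm, as the interface text tells. Its arguments: {"type":"object","properties":{"plan":{"type":"array","items":{"type":"number"}},"force":{"type":"number"}},"required":["plan"]}

```bash
mkdir -p pics
python3 - <<'E'
from cell import readout, cams, manip
import cv2,numpy as np
s=readout.read_state();print(s, manip.grip_depth)
for n in ["scene","top","wrist"]:
    c=cams.camera(n);cv2.imwrite(f"pics/{n}0.png",c["image"][:,:,::-1])
    print(n,{k:v for k,v in c.items() if k!="image"})
E
```

```text
{'clock': 0.0, 'joints': array([ 1.23740988e+00,  3.00493674e-01,  1.52158856e+00,  1.68246805e-05,
        1.32068576e+00, -6.66500627e-02]), 'qd': array([ 0.00163437, -0.00050463, -0.00142658,  0.00163814, -0.00132102,
        0.00119484]), 'effort': array([ 3.50549679e-03, -5.31814384e+01, -3.52730405e+01,  7.09880982e-02,
        2.44872255e-02, -8.48633658e-05]), 'eef_pos': array([144.91056888, 530.29444197, 204.87078084]), 'eef_rot': array([-1.65131069,  1.56962088, -1.91805124]), 'wrist_force': array([-0.46512621,  0.1542291 ,  0.66716829]), 'moment': array([ 0.03957777, -0.01144602, -0.00782068]), 'finger_gap': 94.24003499365799} 18.8
scene {'fovy': 56.68847609995246, 'cx': 260.2985936298192, 'cy': 191.29989724397538, 'position': array([ 838.58218324, -504.76516348,  580.1685279 ]), 'orientation': array([-2.28696521,  0.02144053,  0.51031209])}
top {'fovy': 47.72961607698687, 'cx': 259.1354616525747, 'cy': 186.8840678927744, 'position': array([ 502.8423242 ,   -7.3487569 , 1144.58473433]), 'orientation': array([-3.06129419e+00,  7.26677527e-04, -1.54205303e+00])}
wrist {'fovy': 68.97913022320752, 'cx': 255.78426559161906, 'cy': 189.1611890466371, 'T_tool_cam': array([[-6.21214224e-04, -2.51121970e-01,  9.67955252e-01,
        -1.78533202e+02],
       [ 9.99999806e-01, -1.90499909e-04,  5.92357333e-04,
         3.62244150e-01],
       [ 3.56414465e-05,  9.67955433e-01,  2.51122040e-01,
        -7.26857161e+01],
       [ 0.00000000e+00,  0.00000000e+00,  0.00000000e+00,
         1.00000000e+00]])}
```

View pics/scene0.png

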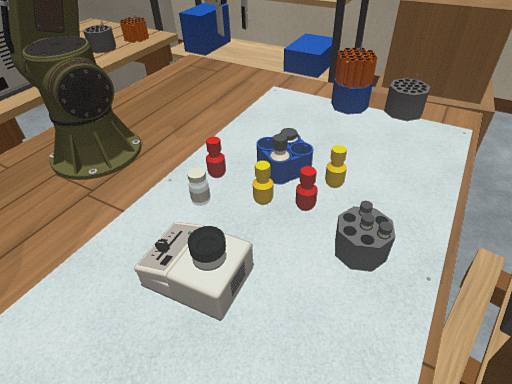

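View pics/top0.png

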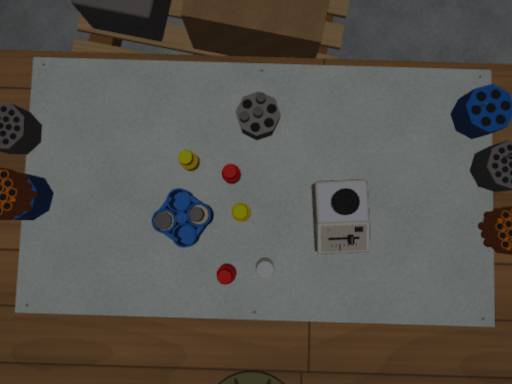

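View pics/wrist0.png

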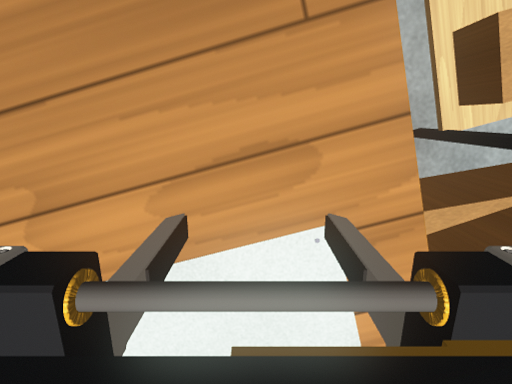

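The top view shows the mixer at about (343,215), with its slot at the bottom (345,238) and the cradle at (345,201). The adapter is at (183,218), the tube adapter at (258,115) and a white jar at (265,268). Grey caps show at (163,220) and (199,214). I'll zoom in next.

```bash
cat > h.py <<'E'
import numpy as np,cv2
from scipy.spatial.transform import Rotation as R
from cell import readout,cams
def rot(o): return R.from_euler('xyz',o).as_matrix()
class C:
    def __init__(s,name):
        st=readout.read_state(); c=cams.camera(name); s.im=c["image"][:,:,::-1].copy()
        s.f=192/np.tan(np.radians(c["fovy"])/2); s.cx,s.cy=c["cx"],c["cy"]
        if name=="wrist":
            T=c["T_tool_cam"]; Rt=rot(st["eef_rot"]); s.R=Rt@T[:3,:3]; s.p=st["eef_pos"]+Rt@T[:3,3]
        else: s.R=rot(c["orientation"]); s.p=c["position"]
    def ray(s,u,v):
        d=s.R@np.array([(u-s.cx)/s.f,(v-s.cy)/s.f,1]); return d/np.linalg.norm(d)
    def plane(s,u,v,z):
        d=s.ray(u,v); return s.p+d*(z-s.p[2])/d[2]
    def proj(s,P):
        q=s.R.T@(np.asarray(P,float)-s.p); return np.array([s.f*q[0]/q[2]+s.cx,s.f*q[1]/q[2]+s.cy])
def tri(a,ua,b,ub):
    da,db=a.ray(*ua),b.ray(*ub); A=np.stack([da,-db],1); t=np.linalg.lstsq(A,b.p-a.p,rcond=None)[0]
    P,Q=a.p+t[0]*da,b.p+t[1]*db; return (P+Q)/2,np.linalg.norm(P-Q)
def crop(im,x,y,w,h,k): return cv2.resize(im[y:y+h,x:x+w],None,fx=k,fy=k,interpolation=cv2.INTER_CUBIC)
E
python3 - <<'E'
from h import *
t=C("top");s=C("scene")
print(t.proj([145,530,205]),s.proj([145,530,205]),t.proj([0,0,0]),s.proj([0,0,0]))
a=crop(t.im,300,170,85,90,6);b=crop(t.im,140,130,140,160,4)
cv2.imwrite("pics/tm.png",a);cv2.imwrite("pics/ta.png",b)
cv2.imwrite("pics/sm.png",crop(s.im,130,210,130,110,6));cv2.imwrite("pics/sa.png",crop(s.im,180,115,180,100,4))
E
```

```text
[ -1.75013652 385.6502433 ] [232.73418636  31.82587602] [250.86843533 420.56359216] [ 96.79145633 152.31829779]
```

View pics/tm.png

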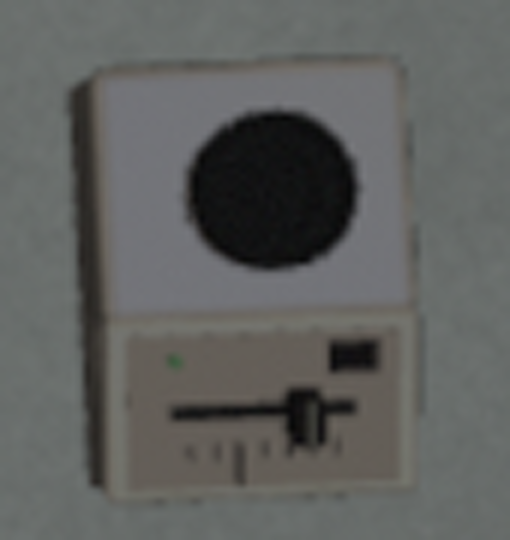

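View pics/ta.png

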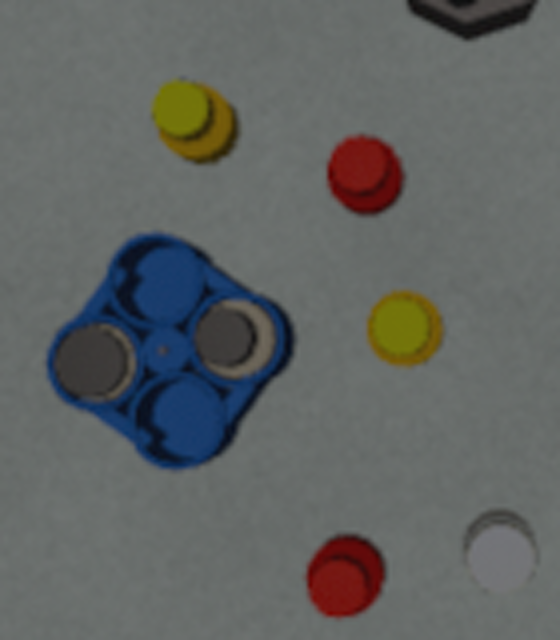

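View pics/sm.png

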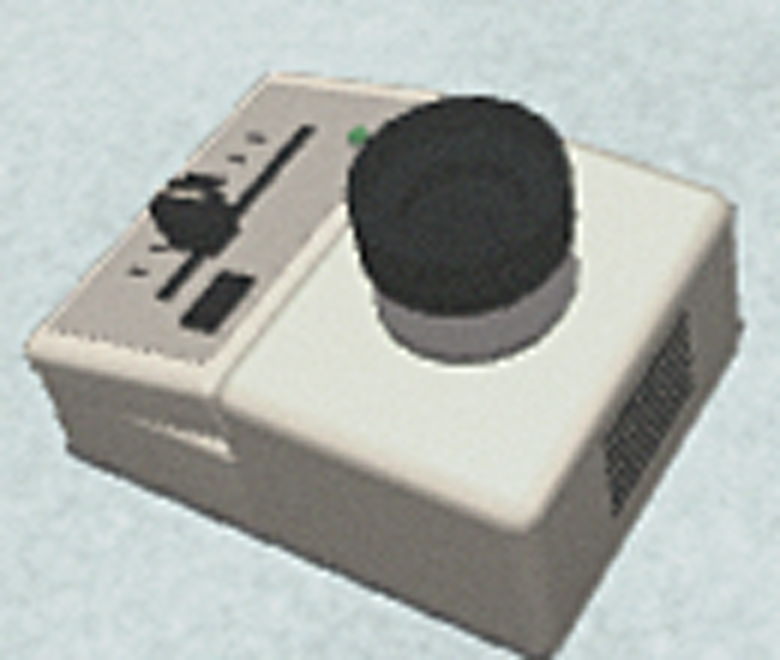

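View pics/sa.png

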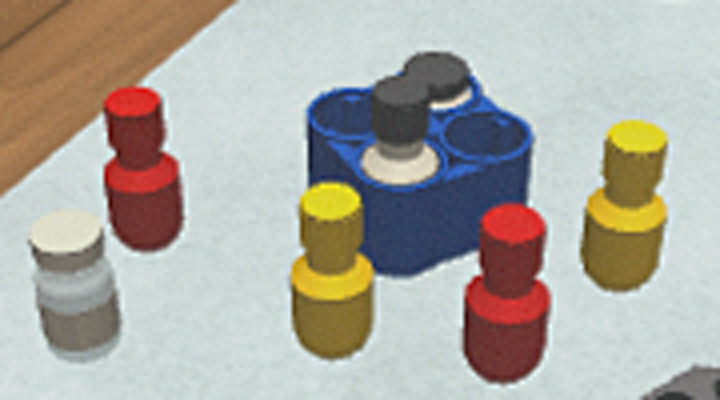

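Run:
```python
from h import *
np.set_printoptions(precision=1,suppress=True)
t=C("top");s=C("scene")
print(rot(readout.read_state()["eef_rot"]).round(3))
P=lambda x,y,k,u,v:(x+u/k-.5,y+v/k-.5)
# top mixer
m=lambda u,v:P(300,170,6,u,v)
a=lambda u,v:P(140,130,4,u,v)
sm=lambda u,v:P(130,210,6,u,v); sa=lambda u,v:P(180,115,4,u,v)
print("ring top z132",t.plane(*m(273,188),132))
print("deck edges",[t.plane(*m(u,v),85) for u,v in [(98,72),(398,60),(105,317),(410,310)]])
print("front bottom",[t.plane(*m(u,v),55) for u,v in [(110,500),(412,488)]])
print("slot ends", [t.plane(*m(u,v),74) for u,v in [(172,414),(355,406)]], "long",t.plane(*m(238,445),72),t.plane(*m(240,483),70), "grip top",t.plane(*m(305,400),95))
print("slot tri",tri(t,m(172,414),s,sm(312,130)),tri(t,m(355,406),s,sm(165,297)))
print("cap top", t.plane(*a(224,334),122), tri(t,a(224,334),s,sa(404,92)))
print("balance top", t.plane(*a(90,361),85), "pin",t.plane(*a(162,350),82))
print("jar",t.plane(*a(502,557),85))
```

```text
[[-0.   0.3  1. ]
 [-0.   1.  -0.3]
 [-1.  -0.  -0. ]]
ring top z132 [ 557.4 -205.6  132. ]
deck edges [array([ 605.3, -142.7,   85. ]), array([ 613.7, -265.2,   85. ]), array([ 505.6, -147.4,   85. ]), array([ 512. , -270.9,   85. ])]
front bottom [array([ 430.1, -154.8,   55. ]), array([ 438.6, -279.9,   55. ])]
slot ends [array([ 466.9, -176.9,   74. ]), array([ 472.3, -251.6,   74. ])] long [ 455.  -204.4   72. ] [ 439.5 -205.8   70. ] grip top [ 474.7 -226.7   95. ]
slot tri (array([ 467.3, -176.5,   74.3]), np.float64(1.0914630806478807)) (array([ 472.5, -251.1,   75.6]), np.float64(0.3100360006874904))
cap top [519.2 143.6 122. ] (array([519.2, 143.9, 120.4]), np.float64(0.027656934338702362))
balance top [501. 230.  85.] pin [509. 187.  82.]
jar [390.4 -24.   85. ]
```

```bash
cat >> h.py <<'E'
def rel(target,yangle=None):
    s=readout.read_state(); Rt=rot(s["eef_rot"]); d=Rt.T@(np.asarray(target)-s["eef_pos"])
    ya=np.arctan2(Rt[1,1],Rt[0,1])
    print("pos",s["eef_pos"].round(1),"tool shift mm",d.round(1),"len",np.linalg.norm(d).round(1),"tool y angle deg",np.degrees(ya).round(2),"tilt x-axis",Rt[:,0].round(4),"F",s["wrist_force"].round(1),"gap",s["finger_gap"].round(1),"t",s["clock"].round(2))
    return d
E
python3 -c "
from h import *
rel([505,-214,235])"
```

```text
Traceback (most recent call last):
  File "h.py", line 25, in rel
    print("pos",s["eef_pos"].round(1),"tool shift mm",d.round(1),"len",np.linalg.norm(d).round(1),"tool y angle deg",np.degrees(ya).round(2),"tilt x-axis",Rt[:,0].round(4),"F",s["wrist_force"].round(1),"gap",s["finger_gap"].round(1),"t",s["clock"].round(2))
                                                                                                                                                                                                                ^^^^^^^^^^^^^^^^^^^^^
AttributeError: 'float' object has no attribute 'round'
```

```bash
sed -i 's/s\["finger_gap"\].round(1)/round(float(s["finger_gap"]),1)/;s/s\["clock"\].round(2)/round(float(s["clock"]),2)/' h.py
python3 -c "
from h import *
rel([505,-214,235])"
```

```text
pos [145.  530.5 205.3] tool shift mm [ -29.5 -623.2  543.5] len 827.5 tool y angle deg 74.71 tilt x-axis [-1.e-04 -2.e-04 -1.e+00] F [ 0.  -0.1 -0.2] gap 94.2 t 0.35
```

>>> apply_moves(plan=[0,0,0,-0.004,-0.0415,0.0362,45,0,0,0,-0.004,-0.0415,0.0362,45,0,0,0,-0.004,-0.0415,0.0362,45,0,0,0,-0.004,-0.0415,0.0362,45,0,0,0,-0.004,-0.0415,0.0362,45])

```text
clock: 0.98
eef_pos: [265.3, 281.1, 225.7]
eef_rot: [0.844, 1.57, 0.578]
wrist_force: [1.1, 0.1, 0.3]
finger_gap: 47.7
```

>>> apply_moves(plan=[0,0,0,-0.002,-0.0415,0.0362,45,0,0,0,-0.002,-0.0415,0.0362,45,0,0,0,-0.002,-0.0415,0.0362,45,0,0,0,-0.002,-0.0415,0.0362,45,0,0,0,-0.002,-0.0415,0.0362,45])

```text
clock: 1.6
eef_pos: [385.3, 32.9, 235.8]
eef_rot: [0.322, 1.57, 0.054]
wrist_force: [1.5, 0.2, -0.8]
finger_gap: 41.9
```

>>> apply_moves(plan=[0,0,0,0,-0.0415,0.0362,45,0,0,0,0,-0.0415,0.0362,45,0,0,0,0,-0.0415,0.0362,45,0,0,0,0,-0.0415,0.0362,45,0,0,0,0,-0.0415,0.0362,45])

```text
clock: 2.22
eef_pos: [505.2, -215.0, 235.5]
eef_rot: [-0.079, 1.571, -0.346]
wrist_force: [0.4, 0.0, 0.2]
finger_gap: 42.0
```

>>> apply_moves(plan=[-0.168,0,0,0,0,0,45,-0.168,0,0,0,0,0,45,0,0,0,0,0,0,45])

```text
clock: 2.6
eef_pos: [504.6, -213.2, 235.3]
eef_rot: [2.64, 1.571, 2.708]
wrist_force: [0.2, 0.9, -0.7]
finger_gap: 42.1
```

```bash
python3 -c "
from h import *
rel([505,-214,235])
w=C('wrist');cv2.imwrite('pics/w1.png',w.im)"
```

```text
pos [ 504.6 -213.2  235.3] tool shift mm [ 0.3 -0.9  0.3] len 1.0 tool y angle deg 93.9 tilt x-axis [-2.e-04  1.e-04 -1.e+00] F [ 0.2  0.9 -0.7] gap 42.1 t 2.6
```

View pics/w1.png

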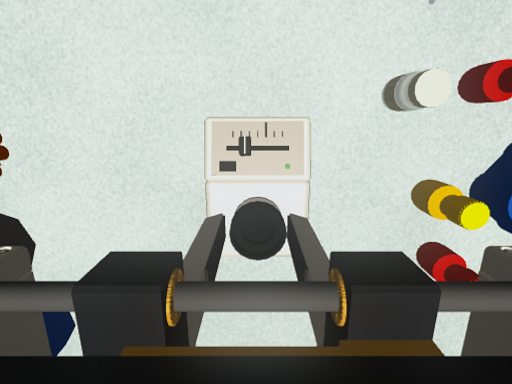

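```bash
python3 -c "
from h import *
im=cv2.imread('pics/w1.png');cv2.imwrite('pics/w1c.png',crop(im,200,110,120,75,6.5))
cv2.imwrite('pics/w1d.png',crop(im,200,180,120,90,6))"
```

```text
(no output)
```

View pics/w1c.png

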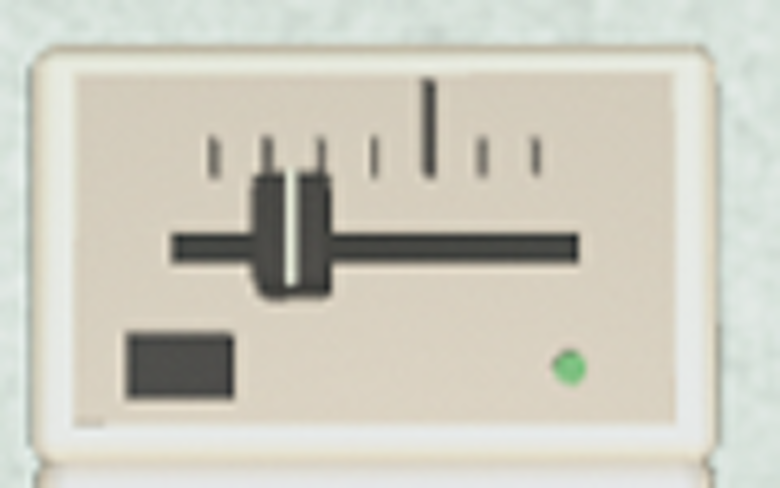

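View pics/w1d.png

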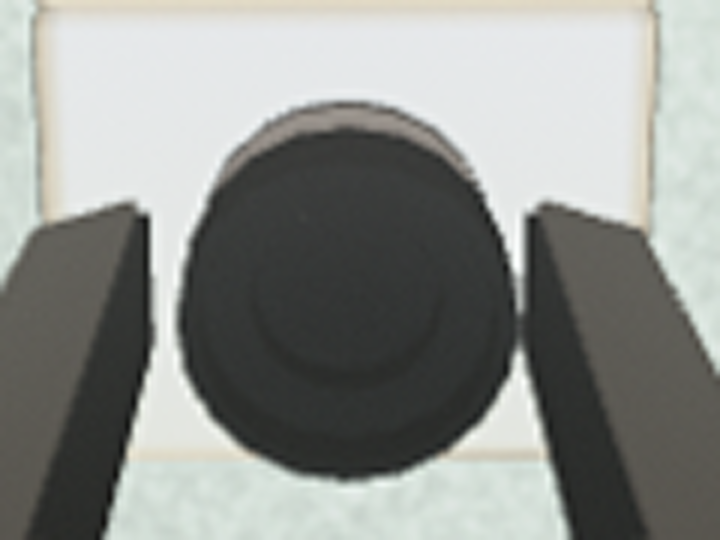

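Run:
```python
from h import *
np.set_printoptions(precision=1,suppress=True)
w=C("wrist")
c=lambda u,v:(200+u/6.5-.5,110+v/6.5-.5)
d=lambda u,v:(200+u/6-.5,180+v/6-.5)
z=74.5
a=w.plane(*c(172,247),z);b=w.plane(*c(579,247),z);print("slot ends",a,b,np.linalg.norm(b-a), "ang",np.degrees(np.arctan2(*(b-a)[[1,0]])))
m=(a+b)/2; ang=np.arctan2(*(b-a)[[1,0]]); y=np.array([np.cos(ang),np.sin(ang)]); x=np.array([y[1],-y[0]]); 
for u in (213,428,535):
    p=w.plane(*c(u,160),z-13*np.tan(.279)); print(u,p,"along",(p-m)[:2]@y)
p=w.plane(*c(428,160),z-4); f=(p-m)[:2]@y; print("mark pt",m[:2]+f*y)
g=w.plane(*c(291,228),z+22*.96);print("grip top",g,"along",(g-m)[:2]@y, "x off",(g-m)[:2]@x,"to go",f-(g-m)[:2]@y)
r=w.plane(*d(348,304),132);print("collar",r, (r-m)[:2]@y,(r-m)[:2]@x)
print("predicted cradle",m[:2]+87*x)
rel([*(m[:2]),85])
```

```text
slot ends [ 470.6 -250.9   74.5] [ 465.7 -175.4   74.5] 75.65288326328046 ang 93.75096556116365
213 [ 454.5 -244.3   70.8] along -30.177238019651796
428 [ 451.8 -204.5   70.8] along 9.746622453233622
535 [ 450.5 -184.6   70.8] along 29.616932725117625
mark pt [ 467.5 -203.4]
grip top [ 463.6 -228.3   95.6] along -14.816182805774913 x off -5.5316042679819315 to go 24.572180680829625
collar [ 550.9 -207.7  132. ] 0.04638500125892888 82.98834412875382
predicted cradle [ 554.9 -207.5]
pos [ 504.7 -213.   235.5] tool shift mm [150.5   2.3 -36.5] len 154.9 tool y angle deg 93.74 tilt x-axis [ 0. -0. -1.] F [ 0.7  1.  -0.7] gap 42.3 t 2.7
```

>>> apply_moves(plan=[0,0,0,0.03,-0.0125,-0.04,45,0,0,0,0.05,0,0,45,0,0,0,0.045,0,0,45,0,0,0,0.015,0,0,45,0,0,0,0,0,0,45], force=5)

```text
clock: 3.32
eef_pos: [465.8, -228.3, 95.7]
eef_rot: [2.535, 1.57, 2.603]
wrist_force: [0.5, 0.5, 0.2]
finger_gap: 42.3
```

```bash
python3 -c "
from h import *
rel([465.5,-228,82])
w=C('wrist');cv2.imwrite('pics/w2.png',w.im)"
```

```text
pos [ 465.8 -228.3   95.7] tool shift mm [13.7  0.3 -0.3] len 13.8 tool y angle deg 93.9 tilt x-axis [-3.e-04  2.e-04 -1.e+00] F [0.5 0.5 0.2] gap 42.3 t 3.33
```

View pics/w2.png

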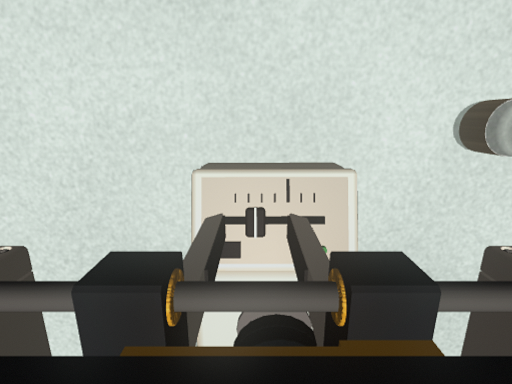

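The grip at (255,222) sits centred between the fingers, and the long line is at (288,190). I'll descend and close gently.

>>> apply_moves(plan=[0,0,0,0.0135,0,0,45,0,0,0,0,0,0,12,0,0,0,0,0,0,12,0,0,0,0,0,0,12], force=6)

```text
clock: 3.88
eef_pos: [465.8, -228.4, 82.3]
eef_rot: [-0.615, 1.57, -0.545]
wrist_force: [-0.1, -0.1, -0.4]
finger_gap: 15.7
```

>>> apply_moves(plan=[0,0,0,0,0.008,0,12,0,0,0,0,0.008,0,12,0,0,0,0,0.008,0,12,0,0,0,0,0,0,12])

```text
clock: 4.38
eef_pos: [464.1, -203.5, 82.3]
eef_rot: [0.86, 1.57, 0.93]
wrist_force: [-0.8, 1.9, 4.8]
finger_gap: 13.9
```

Run:
```python
from h import *
np.set_printoptions(precision=1,suppress=True)
rel([466,-203.5,82])
w=C('wrist');cv2.imwrite('pics/w3.png',crop(w.im,170,150,190,130,4))
```

```text
pos [ 464.1 -203.5   82.3] tool shift mm [ 0.3 -0.2  1.9] len 1.9 tool y angle deg 94.01 tilt x-axis [ 0.  0. -1.] F [-0.8  1.9  4.8] gap 13.9 t 4.38
```

View pics/w3.png

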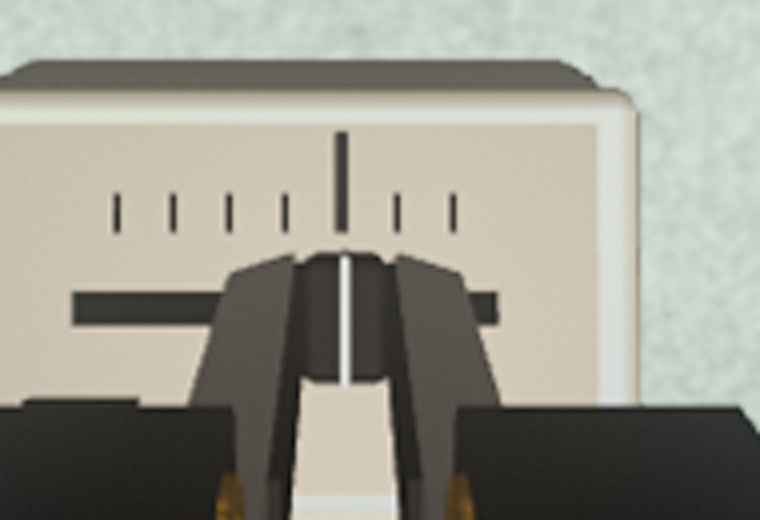

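The grip's line (345) is about 0.4 mm past the long line (342). I'll correct by −0.4 mm and release.

>>> apply_moves(plan=[0,0,0,0,-0.0004,0,12,0,0,0,0,0,0,12,0,0,0,0,0,0,40,0,0,0,0,0,0,40,0,0,0,-0.04,0,0,40])

```text
clock: 5.05
eef_pos: [462.7, -204.0, 120.1]
eef_rot: [2.572, 1.565, 2.641]
wrist_force: [-1.2, -0.8, -0.6]
finger_gap: 36.9
```

>>> apply_moves(plan=[0,0,0,-0.05,0,0.01,60,0,0,0,-0.05,0,0.03,60,0,0,0,0,0,0,60])

```text
clock: 5.42
eef_pos: [506.0, -202.2, 225.3]
eef_rot: [-0.499, 1.565, -0.429]
wrist_force: [-0.3, -0.7, -1.1]
finger_gap: 56.3
```

Run:
```python
from h import *
np.set_printoptions(precision=1,suppress=True)
rel([480,145,230])
w=C('wrist');cv2.imwrite('pics/w4f.png',w.im);cv2.imwrite('pics/w4.png',crop(w.im,190,100,130,100,6))
```

```text
pos [ 506.  -202.2  225.3] tool shift mm [ -5.7 348.2  -1.6] len 348.2 tool y angle deg 94.02 tilt x-axis [ 0. -0. -1.] F [-0.3 -0.7 -1.1] gap 56.3 t 5.42
```

View pics/w4.png

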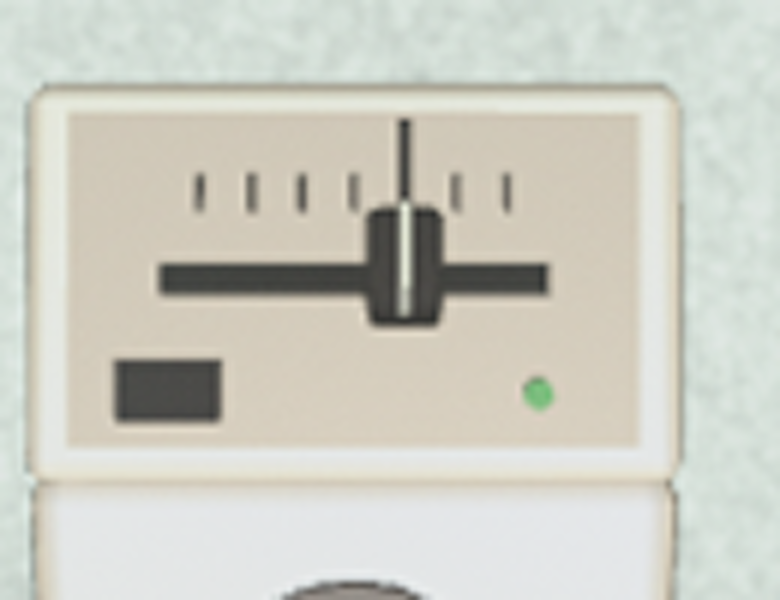

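View pics/w4f.png

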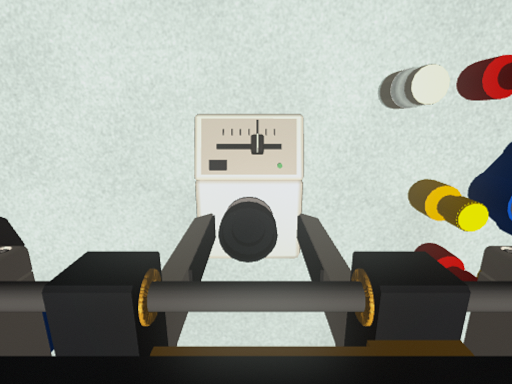

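>>> apply_moves(plan=[0,0,0,0,0.05,0.008,60,0,0,0,0,0.05,0.008,60,0,0,0,0,0.05,0.008,60,0,0,0,0,0.05,0.008,60,0,0,0,0,0.05,0.008,60])

```text
clock: 6.1
eef_pos: [525.6, 51.6, 220.5]
eef_rot: [3.121, 1.568, -3.093]
wrist_force: [0.2, 0.3, -0.1]
finger_gap: 56.7
```

>>> apply_moves(plan=[0,0,0,0,0.05,0.008,60,0,0,0,0,0.048,0.01,60,0,0,0,0,0,0,60])

```text
clock: 6.48
eef_pos: [536.8, 151.4, 220.1]
eef_rot: [-3.088, 1.568, -3.016]
wrist_force: [-0.0, -1.2, -0.2]
finger_gap: 56.5
```

Run:
```python
from h import *
np.set_printoptions(precision=1,suppress=True)
rel([519,144,230])
w=C('wrist');cv2.imwrite('pics/w5f.png',w.im);cv2.imwrite('pics/w5.png',crop(w.im,190,90,190,145,4))
```

```text
pos [536.8 151.4 220.1] tool shift mm [ -9.8  -6.1 -18.3] len 21.6 tool y angle deg 94.15 tilt x-axis [-0. -0. -1.] F [-0.  -1.2 -0.2] gap 56.5 t 6.47
```

View pics/w5f.png

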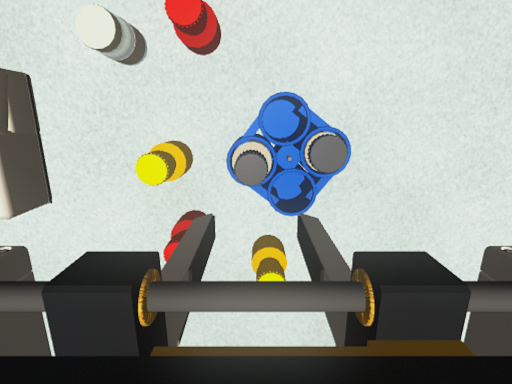

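Candidates in this view:
- grey narrow cap at (250,167)
- grey wide cap at (327,152), the balance flask
- yellow caps at (154,168) and (270,280)
- red caps at (185,8) and (180,240)

By the description I choose (250,167), and check it in a close crop.

View pics/w5.png

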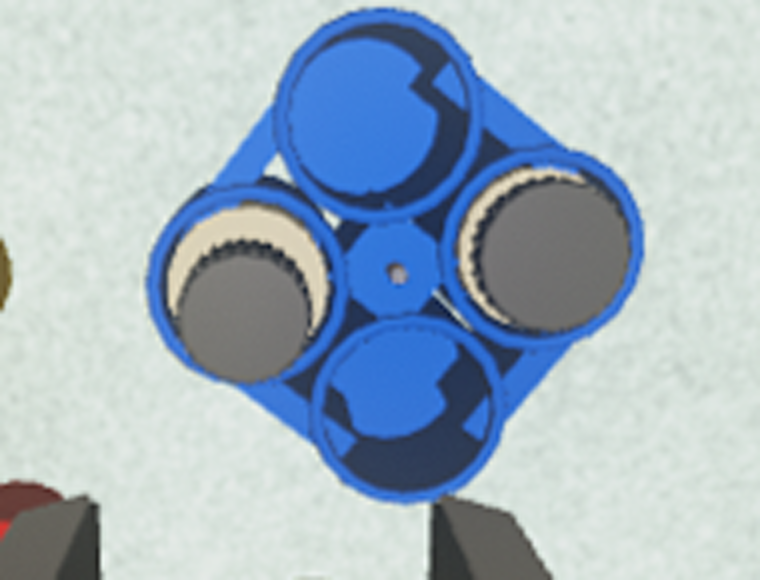

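Run:
```python
from h import *
np.set_printoptions(precision=1,suppress=True)
w=C('wrist')
c=lambda u,v:(190+u/4-.5,90+v/4-.5)
cap=w.plane(*c(246,318),122)
rims=[w.plane(*c(*p),70) for p in [(247,283),(380,115),(545,248),(409,411)]]
ctr=sum(rims)/4
print("cap top",cap,"rims",*rims,"ctr",ctr,"pin",w.plane(*c(398,273),82))
d=cap-rims[0];print("lean off",d[:2], "deg about base", np.degrees(np.arctan2(np.hypot(*d[:2]),112-0)))
bore=ctr+ ((rims[0]-rims[2]))/2
print("bore",bore,"cap-bore",(cap-bore)[:2])
```

```text
cap top [515.3 143.9 122. ] rims [514.3 143.2  70. ] [463.5 177.8  70. ] [497.8 229.8  70. ] [549.9 195.1  70. ] ctr [506.4 186.5  70. ] pin [506.6 186.   82. ]
lean off [1.  0.6] deg about base 0.6258530162188939
bore [514.6 143.2  70. ] cap-bore [0.7 0.7]
```

>>> apply_moves(plan=[0,0,0,0.02,-0.006,-0.021,60,0,0,0,0.05,0,0,60,0,0,0,0.015,0,0,60,0,0,0,0,0,0,60])

```text
clock: 7.08
eef_pos: [517.2, 141.0, 136.9]
eef_rot: [-2.959, 1.57, -2.891]
wrist_force: [0.8, 0.2, 0.0]
finger_gap: 56.3
```

Run:
```python
from h import *
np.set_printoptions(precision=1,suppress=True)
rel([516,144,90])
w=C('wrist');cv2.imwrite('pics/w6.png',crop(w.im,130,130,250,190,3))
t=C('top');print(t.proj([516,144,122]))
cv2.imwrite('pics/t6.png',crop(t.im,130,130,140,140,4))
```

```text
pos [517.2 141.  136.9] tool shift mm [46.9  3.1 -0.9] len 47.0 tool y angle deg 93.91 tilt x-axis [-0. -0. -1.] F [0.8 0.2 0. ] gap 56.3 t 7.08
[195.3 214.3]
```

View pics/w6.png

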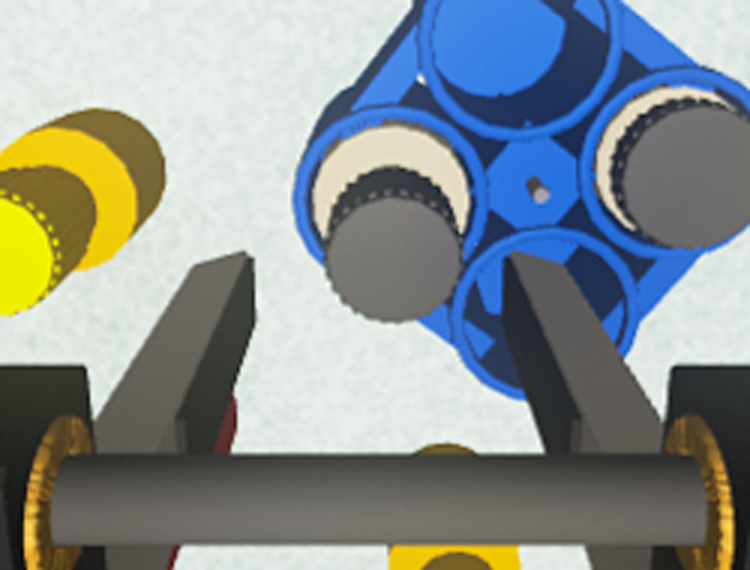

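Run:
```python
from h import *
np.set_printoptions(precision=1,suppress=True)
w=C('wrist');c=lambda u,v:(130+u/3-.5,130+v/3-.5)
p=w.plane(*c(394,258),122); print(p,"rim",w.plane(*c(391,195),70)); rel([p[0],p[1],89])
```

```text
[515.8 145.5 122. ] rim [514.4 145.5  70. ]
pos [518.  141.6 138.5] tool shift mm [49.5  4.  -2. ] len 49.7 tool y angle deg 93.95 tilt x-axis [ 0.  0. -1.] F [-0.6 -0.9  0.8] gap 55.9 t 7.22
```

>>> apply_moves(plan=[0,0,0,0.002,0.004,-0.0015,60,0,0,0,0.023,0,0,60,0,0,0,0.022,0,0,60,0,0,0,0,0,0,30,0,0,0,0,0,0,30], force=15)

```text
clock: 7.85
eef_pos: [515.9, 145.8, 91.0]
eef_rot: [0.115, 1.569, 0.184]
wrist_force: [-0.5, -0.7, 0.4]
finger_gap: 39.5
```

>>> apply_moves(plan=[0,0,0,0,0,0,30,0,0,0,0,0,0,30,0,0,0,0,0,0,30], force=20)

```text
clock: 8.22
eef_pos: [516.0, 145.5, 91.1]
eef_rot: [-0.055, 1.569, 0.014]
wrist_force: [-0.1, -2.5, 6.9]
finger_gap: 33.8
```

Run:
```python
from h import *
np.set_printoptions(precision=1,suppress=True)
rel([516,144,90])
w=C('wrist');cv2.imwrite('pics/w7.png',crop(w.im,130,130,250,190,3))
s=C('scene');cv2.imwrite('pics/s7.png',crop(s.im,180,60,180,120,4))
```

```text
pos [516.  145.5  91.1] tool shift mm [ 1.1 -1.5 -0.2] len 1.8 tool y angle deg 93.96 tilt x-axis [ 0.  0. -1.] F [-0.1 -2.5  6.9] gap 33.8 t 8.22
```

View pics/w7.png

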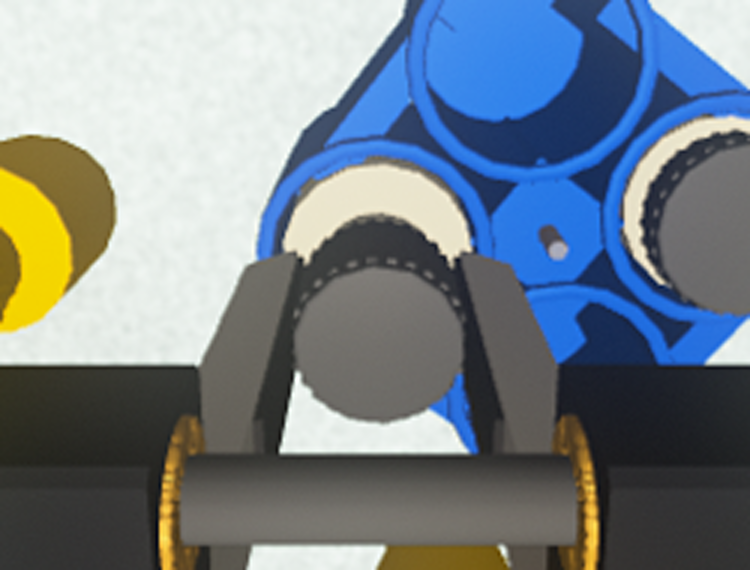

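View pics/s7.png

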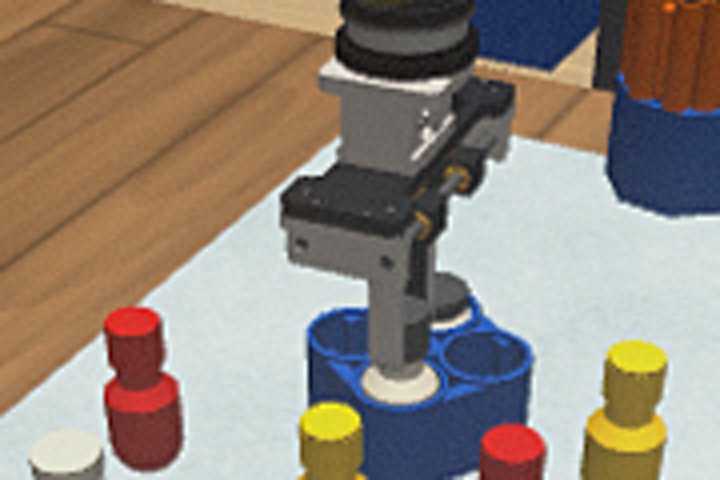

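The cap is gripped: it shows between the pads at crop (380,340), gap 33.8 mm. Next I lift straight up.

>>> apply_moves(plan=[0,0,0,0,0,0,30,0,0,0,-0.01,0,0,30,0,0,0,-0.02,0,0,30,0,0,0,-0.03,0,0,30,0,0,0,-0.03,0,0,30], force=35)

```text
clock: 8.95
eef_pos: [515.1, 145.8, 181.3]
eef_rot: [2.021, 1.57, 2.09]
wrist_force: [-0.3, -0.4, -1.5]
finger_gap: 33.5
```

>>> apply_moves(plan=[0,0,0,-0.04,0,0,30,0,0,0,-0.03,0,0,30,0,0,0,0,0,0,30])

```text
clock: 9.32
eef_pos: [515.9, 145.9, 252.1]
eef_rot: [0.224, 1.567, 0.293]
wrist_force: [0.4, -0.2, -2.3]
finger_gap: 33.3
```

Run:
```python
from h import *
np.set_printoptions(precision=1,suppress=True)
rel([552,-206,240])
w=C('wrist');cv2.imwrite('pics/w8.png',w.im)
s=C('scene');cv2.imwrite('pics/s8.png',crop(s.im,180,20,180,130,4))
t=C('top');cv2.imwrite('pics/t8.png',crop(t.im,130,130,140,140,4))
```

```text
pos [515.9 145.9 252.1] tool shift mm [  11.9 -353.6   11.6] len 354.0 tool y angle deg 93.97 tilt x-axis [ 0.  0. -1.] F [ 0.4 -0.2 -2.3] gap 33.3 t 9.32
```

View pics/w8.png

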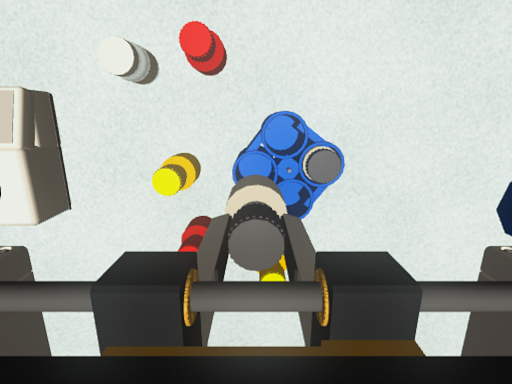

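View pics/s8.png

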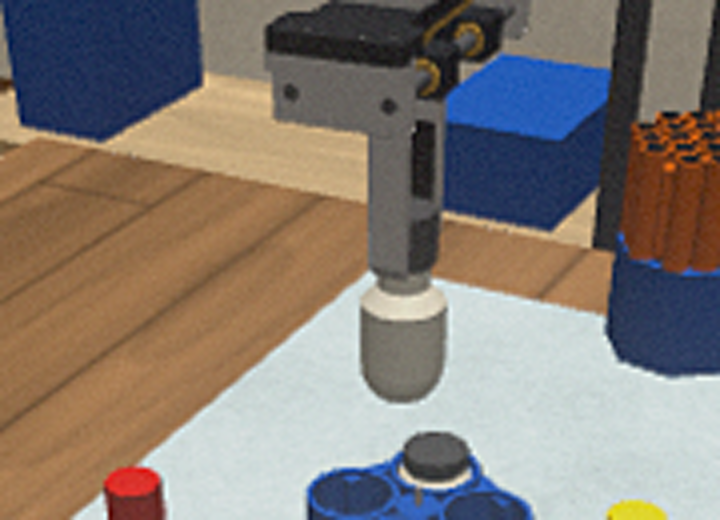

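>>> apply_moves(plan=[0,0,0,0,-0.03,0.0045,30,0,0,0,0,-0.047,0.008,30,0,0,0,0,-0.047,0.008,30,0,0,0,0,-0.047,0.008,30,0,0,0,0,-0.047,0.008,30])

```text
clock: 10.1
eef_pos: [566.7, -70.8, 248.4]
eef_rot: [2.819, 1.568, 2.888]
wrist_force: [0.2, 0.2, -1.5]
finger_gap: 33.5
```

>>> apply_moves(plan=[0,0,0,0,-0.047,0.008,30,0,0,0,0,-0.047,0.008,30,0,0,0,0.005,-0.04,0.007,30,0,0,0,0.01,-0.005,0,30,0,0,0,0,0,0,30])

```text
clock: 10.72
eef_pos: [598.8, -206.0, 232.8]
eef_rot: [2.617, 1.567, 2.686]
wrist_force: [0.1, 0.0, -1.5]
finger_gap: 33.2
```

Run:
```python
from h import *
np.set_printoptions(precision=1,suppress=True)
rel([552,-206,240])
w=C('wrist');cv2.imwrite('pics/w9.png',w.im);cv2.imwrite('pics/w9c.png',crop(w.im,190,90,130,100,6))
t=C('top');cv2.imwrite('pics/t9.png',crop(t.im,300,150,90,95,6))
```

```text
pos [ 598.8 -206.   232.8] tool shift mm [ -7.    3.2 -46.7] len 47.4 tool y angle deg 93.95 tilt x-axis [-0.  0. -1.] F [ 0.1  0.  -1.5] gap 33.2 t 10.72
```

View pics/w9.png

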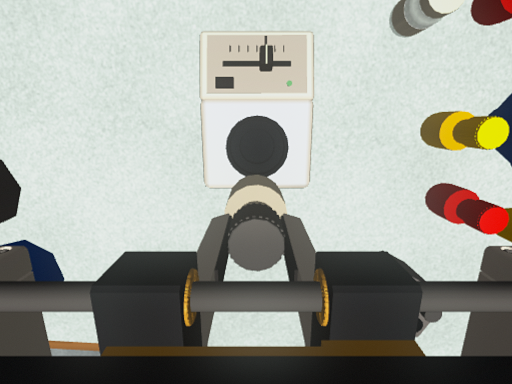

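View pics/w9c.png

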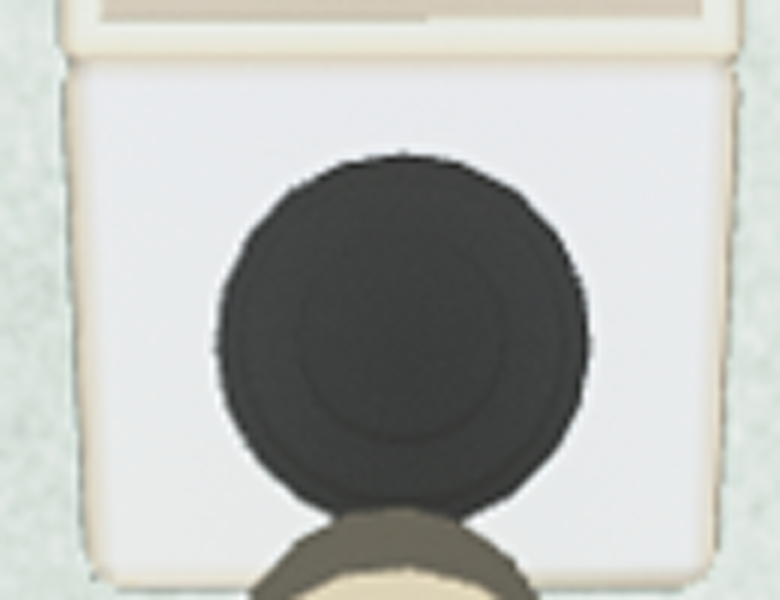

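The collar shows at (257,147), clear of the flask, and the inner seat ring is visible. I'll fit both.

Run:
```python
from h import *
np.set_printoptions(precision=2,suppress=True)
im=cv2.imread('pics/w9.png'); g=cv2.cvtColor(im,cv2.COLOR_BGR2GRAY)
m=((g<115)).astype(np.uint8); m[178:]=0;m[:112]=0
cs,_=cv2.findContours(m,cv2.RETR_EXTERNAL,cv2.CHAIN_APPROX_NONE);c=max(cs,key=cv2.contourArea)[:,0,:]
c=c[c[:,1]<166]; e=cv2.fitEllipse(c.astype(np.float32)); print(e)
w=C('wrist')
p=w.plane(*e[0],132); print("collar",p)
q=w.plane(190+402/6-.5,90+343/6-.5,120); print("seat bore",q)
a=w.plane(223,63.5,74.5)
rel([*p[:2],215]);rel([*q[:2],215])
cc=crop(im,220,110,75,75,10);cc=cv2.convertScaleAbs(cc,alpha=5,beta=-200);cv2.imwrite('pics/w9e.png',cc)
```

```text
((256.8006896972656, 146.6206817626953), (60.81941223144531, 61.41233444213867), 177.53738403320312)
collar [ 555.81 -206.81  132.  ]
seat bore [ 557.1  -206.98  120.  ]
pos [ 599.5 -205.3  235.2] tool shift mm [ 20.2   1.6 -43.7] len 48.1 tool y angle deg 94.03 tilt x-axis [ 0.  0. -1.] F [-1.   1.  -1.6] gap 33.6 t 10.88
pos [ 599.5 -205.3  235.2] tool shift mm [ 20.2   1.3 -42.4] len 47.0 tool y angle deg 94.03 tilt x-axis [ 0.  0. -1.] F [-1.   1.  -1.6] gap 33.6 t 10.88
```

View pics/w9e.png

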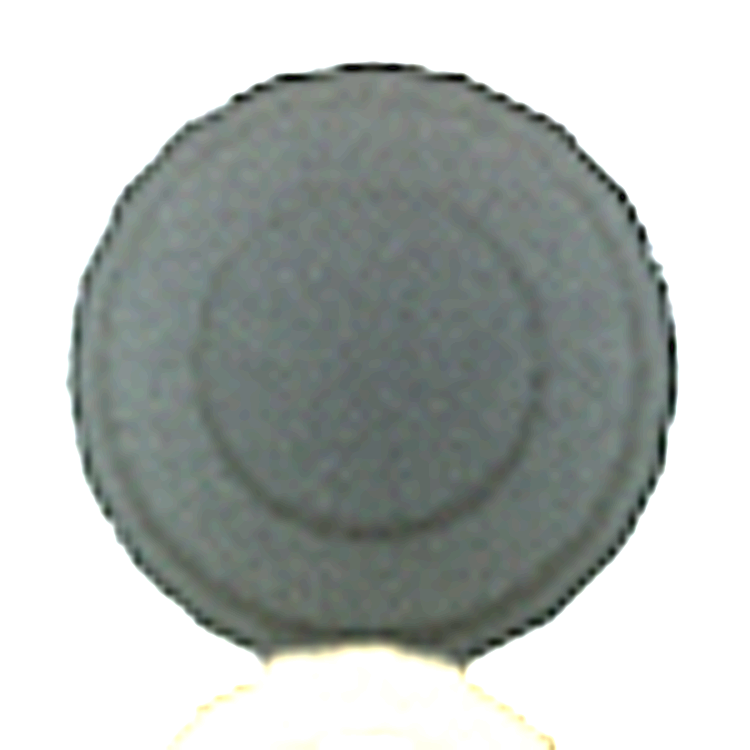

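View pics/t9.png

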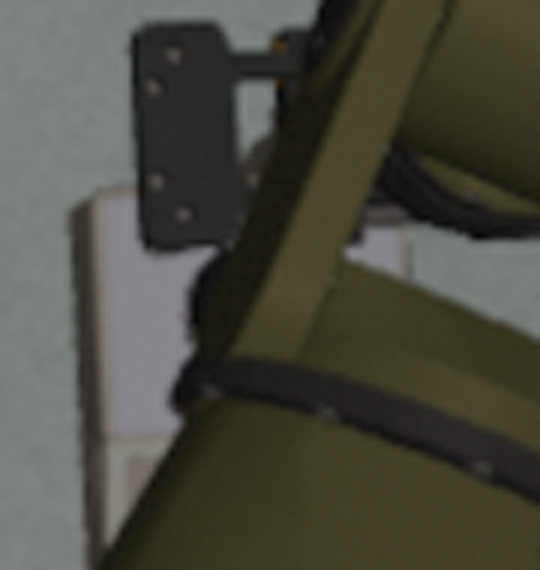

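Run:
```python
from h import *
np.set_printoptions(precision=2,suppress=True)
im=cv2.imread('pics/w9.png')
c=cv2.convertScaleAbs(crop(im,205,165,105,115,6),alpha=1.6,beta=0);cv2.imwrite('pics/w9k.png',c)
s=C('scene');print(s.proj([555.8,-206.8,132]),s.proj([599,-205.5,250]));cv2.imwrite('pics/s9.png',s.im)
```

```text
[205.6  238.04] [220.81 192.54]
```

View pics/w9k.png

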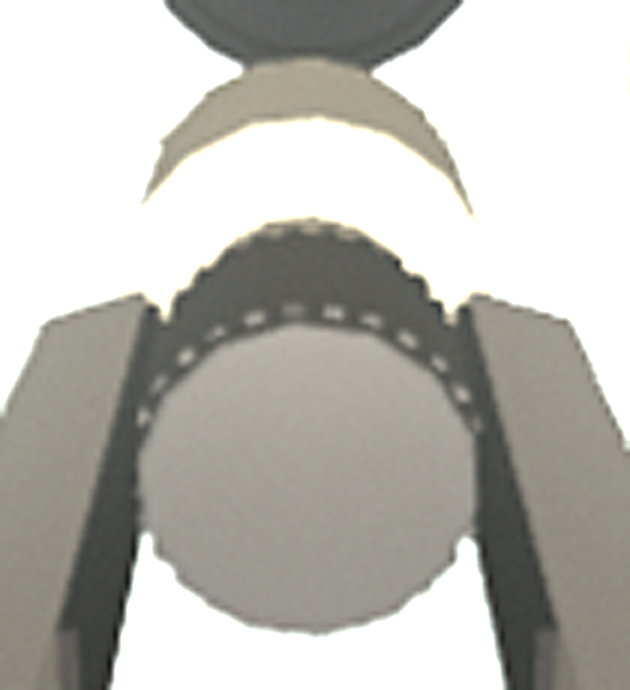

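View pics/s9.png

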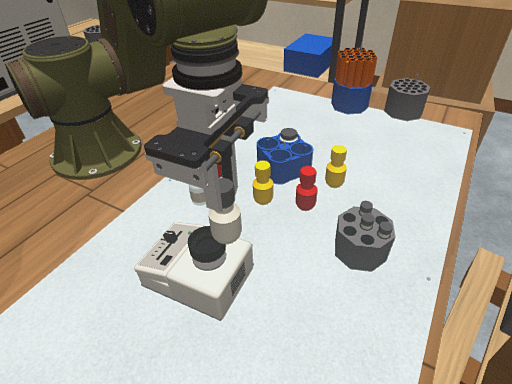

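Run:
```python
from h import *
from cell import cams
np.set_printoptions(precision=2,suppress=True)
c=cams.camera('wrist');T=c['T_tool_cam'];f=192/np.tan(np.radians(c['fovy'])/2)
def ray(u,v): return T[:3,:3]@np.array([(u-c['cx'])/f,(v-c['cy'])/f,1])
def at(u,v,x): d=ray(u,v); return T[:3,3]+d*(x-T[0,3])/d[0]
k=lambda u,v:(205+u/6-.5,165+v/6-.5)
print("cap top ctr",at(*k(308,478),-31), "front",at(*k(308,322),-31)[2]+17,"rear",at(*k(308,633),-31)[2]-17)
print("cap sides",at(*k(138,478),-31)[1],at(*k(477,478),-31)[1])
print("shoulder 60mm: front z+24",at(*k(308,117),21)[2]+24)
# sphere silhouette: plane through camera containing y axis, tangent
d=ray(*k(308,58)); d=d[[0,2]]/np.linalg.norm(d[[0,2]]); n=np.array([-d[1],d[0]])  # in x,z
o=T[[0,2],3]
# sphere centre (57,z): distance 24
x=57; # (p-o).n=+24
z=o[1]+(24-(x-o[0])*n[0])/n[1]; print("sphere ctr z",z)
for u,v,x in [(145,205,21),(473,215,21)]: print("side",at(*k(u,v),x))
```

```text
cap top ctr [-31.     0.47  -1.59] front -0.4601231713738869 rear -2.007314399773122
cap sides -15.815956793770201 16.658501099778828
shoulder 60mm: front z+24 -0.671512810735102
sphere ctr z -0.2244596863515227
side [ 21.   -19.72 -13.45]
side [ 21.    20.99 -12.15]
```

>>> apply_moves(plan=[0,0,0,0,0.001,-0.023,30,0,0,0,0,0.001,-0.02,30,0,0,0,0.01,0,0,30,0,0,0,0,0,0,30])

```text
clock: 11.48
eef_pos: [556.6, -207.0, 224.1]
eef_rot: [2.58, 1.57, 2.649]
wrist_force: [0.1, 0.1, -2.5]
finger_gap: 33.2
```

Run:
```python
from h import *
np.set_printoptions(precision=1,suppress=True)
for i in range(1): rel([556,-206.5,193])
w=C('wrist');cv2.imwrite('pics/w10.png',crop(w.im,170,100,170,140,4.5))
s=C('scene');cv2.imwrite('pics/s10.png',crop(s.im,150,160,110,100,6))
rel([556,-206.5,193])
```

```text
pos [ 556.6 -207.   224.1] tool shift mm [31.1  0.5 -0.5] len 31.1 tool y angle deg 93.98 tilt x-axis [-0.  0. -1.] F [ 0.1  0.1 -2.5] gap 33.2 t 11.47
pos [ 556.9 -207.2  224.7] tool shift mm [31.7  0.7 -0.8] len 31.7 tool y angle deg 93.99 tilt x-axis [-0.  0. -1.] F [ 0.6 -0.4 -1.6] gap 33.7 t 11.57
```

View pics/w10.png

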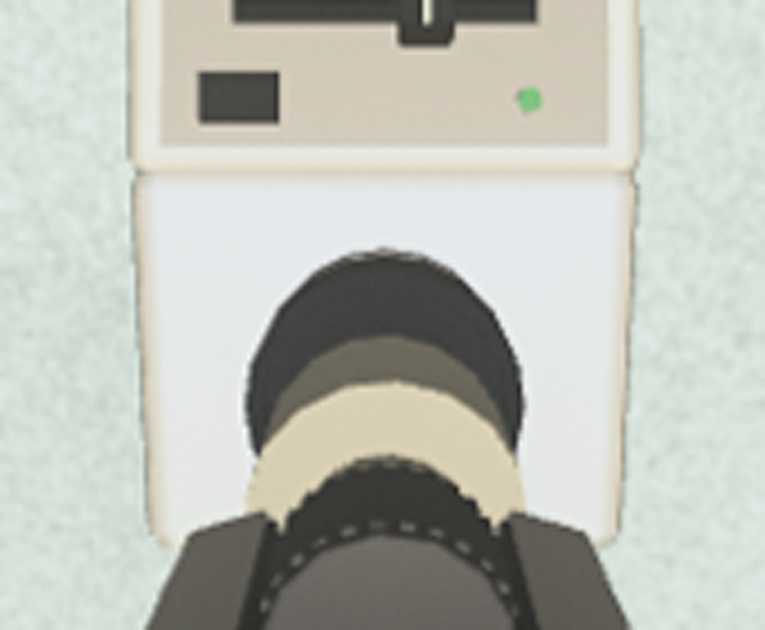

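View pics/s10.png

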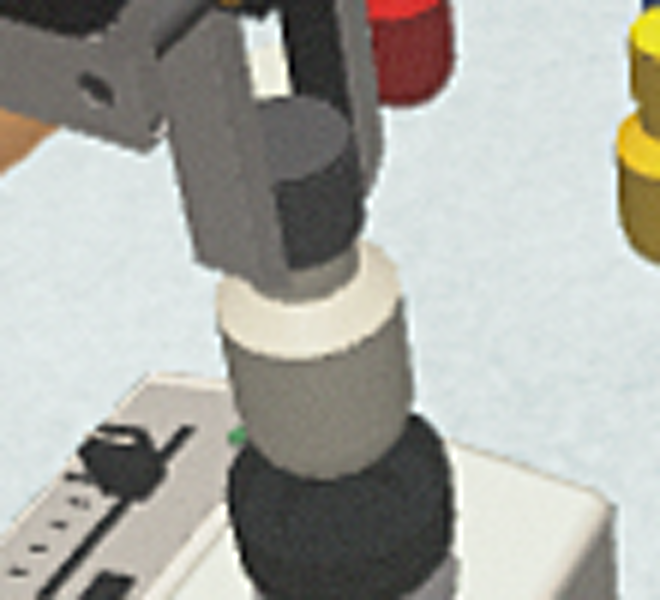

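Run:
```python
from h import *
np.set_printoptions(precision=1,suppress=True)
s=C('scene');im=s.im
k=lambda p:((np.array(p)+.5-[150,160])*6)
for z in (203,167,143,132,122):
    print(z,k(s.proj([556.4,-206.8,z])))
print("x+5",k(s.proj([561.4,-206.8,132])),"y+5",k(s.proj([556.4,-201.8,132])))
g=cv2.cvtColor(im,cv2.COLOR_BGR2GRAY).astype(int)
for r in range(218,250,3):
    row=g[r,180:235]; print(r,''.join(f"{v:4d}" for v in row))
```

```text
203 [304.7 287.6]
167 [322.4 384.9]
143 [333.5 445.4]
132 [338.3 472. ]
122 [342.7 495.7]
x+5 [353.  478.4] y+5 [348.8 460.1]
218  229 226 227 227 227 231 228 126 102 110 115 148 193 197 228 226 228 229 230 233 234 231 233 227 228 193 171 166 119 124 123 129 121 121 117 118 109 111 176 230 226 220 225 222 223 224 223 222 225 221 220 225 219 222 226
221  229 229 228 230 231 228 235 233  91 111 123 120 123 122 121 127 125 128 122 128 130 127 129 127 128 130 131 128 127 129 127 123 120 123 118 117 112 111 150 230 219 219 217 218 219 221 225 224 222 222 222 222 223 220 221
224  195 208 218 221 228 230 233 230 158 106 118 120 124 126 126 122 126 125 124 129 131 124 128 128 133 129 129 128 129 131 126 123 124 126 121 120 117 106 119 214 232 227 226 226 222 223 223 226 227 225 227 226 224 228 224
227  188 183 187 185 187 185 186 192 183 120 107 120 121 123 120 126 126 121 126 126 128 129 129 131 131 127 126 130 131 129 130 121 123 126 122 117 116 113 167 246 231 227 228 225 223 223 223 224 221 223 227 224 225 222 223
230  183 180 182 189 187 183 187 189 194 182 146 114 119 123 128 122 125 1
[... 800 characters left out ...]
5 232 232 232 235 232 233
242  187 189 185 187 187 189 189 151  40  58  52  59  63  63  64  61  59  51  50  52  60  65  59  60  57  58  64  58  65  55  65  63  59  62  66  66  56  48  59  61  65  61  56  58  31 119 252 236 231 233 231 231 234 231 233
245  186 186 186 180 178 223 242 244  48  51  55  60  60  61  63  63  50  53  63  60  52  59  55  66  62  62  58  57  65  59  59  63  61  61  60  59  56  64  61  64  62  58  54  49  41  87 207 238 235 232 233 232 232 234 234
248  184 176 205 235 234 231 213 215 235  21  55  56  60  57  61  58  58  61  61  60  59  57  59  59  58  56  55  57  57  61  61  55  59  64  61  61  63  64  61  54  56  55  56  53  38 119 253 237 234 230 232 233 234 234 233
```

The flask lines up with the collar in both views: within about 0.5 mm in scene, and columns 386 vs 385 in the wrist crop. I'll lower it to contact.

>>> apply_moves(plan=[0,0,0,0.01,0,0,30,0,0,0,0.01,0,0,30,0,0,0,0.006,0,0,30,0,0,0,0,0,0,30])

```text
clock: 12.12
eef_pos: [556.2, -207.4, 198.3]
eef_rot: [2.635, 1.57, 2.704]
wrist_force: [0.0, 0.6, -1.9]
finger_gap: 33.5
```

>>> apply_moves(plan=[0,0,0,0.003,0,0,30,0,0,0,0.002,0,0,30,0,0,0,0,0,0,30])

```text
clock: 12.5
eef_pos: [556.4, -207.4, 193.9]
eef_rot: [2.553, 1.571, 2.623]
wrist_force: [-0.2, 0.0, -2.3]
finger_gap: 33.4
```

>>> apply_moves(plan=[0,0,0,0.0015,0,0,30,0,0,0,0.0015,0,0,30,0,0,0,0,0,0,30], force=45)

```text
clock: 12.88
eef_pos: [556.5, -207.4, 191.3]
eef_rot: [-0.537, 1.57, -0.468]
wrist_force: [-1.4, 1.4, 4.3]
finger_gap: 33.2
```

>>> apply_moves(plan=[0,0,0,0.0015,0,0,30,0,0,0,0.0015,0,0,30,0,0,0,0,0,0,30])

```text
clock: 13.25
eef_pos: [556.5, -207.5, 188.1]
eef_rot: [-0.517, 1.57, -0.447]
wrist_force: [-2.2, 0.5, 4.9]
finger_gap: 33.1
```

>>> apply_moves(plan=[0,0,0,0.0015,0,0,30,0,0,0,0.0015,0,0,30,0,0,0,0,0,0,30])

```text
clock: 13.62
eef_pos: [556.5, -207.5, 185.3]
eef_rot: [-0.458, 1.57, -0.389]
wrist_force: [-1.8, 0.7, 7.7]
finger_gap: 33.4
```

>>> apply_moves(plan=[0,0,0,0.001,0,0,30,0,0,0,0.001,0,0,30,0,0,0,0,0,0,30])

```text
clock: 14.0
eef_pos: [556.6, -207.4, 183.4]
eef_rot: [-0.451, 1.57, -0.382]
wrist_force: [-2.9, 0.2, 8.0]
finger_gap: 33.3
```

>>> apply_moves(plan=[0,0,0,0.001,0,0,30,0,0,0,0,0,0,30])

```text
clock: 14.25
eef_pos: [556.6, -207.4, 182.6]
eef_rot: [-0.452, 1.57, -0.382]
wrist_force: [-3.8, 1.3, 9.0]
finger_gap: 33.2
```

>>> apply_moves(plan=[0,0,0,0.0005,0,0,30,0,0,0,0,0,0,30])

```text
clock: 14.5
eef_pos: [556.7, -207.5, 182.5]
eef_rot: [-0.432, 1.569, -0.363]
wrist_force: [-3.1, 1.4, 11.3]
finger_gap: 33.5
```

>>> apply_moves(plan=[0,0,0,0.0005,0,0,30,0,0,0,0,0,0,30])

```text
clock: 14.75
eef_pos: [556.8, -207.5, 182.4]
eef_rot: [-0.456, 1.569, -0.387]
wrist_force: [-3.9, 1.2, 14.5]
finger_gap: 33.5
```

It's at the stop: the force rises while z stays put, for a net press of about 16 N. A final look next.

Run:
```python
from h import *
np.set_printoptions(precision=1,suppress=True)
w=C('wrist');cv2.imwrite('pics/w11.png',w.im)
s=C('scene');cv2.imwrite('pics/s11.png',crop(s.im,130,150,130,100,6))
cv2.imwrite('pics/s11f.png',s.im)
rel([556,-206.5,183])
k=lambda p:((np.array(p)+.5-[130,150])*6)
for z in (160,130,115): print(z,k(s.proj([556.3,-207,z])))
```

```text
pos [ 556.8 -207.5  182.4] tool shift mm [-0.6  1.1 -0.7] len 1.4 tool y angle deg 93.97 tilt x-axis [ 0. -0. -1.] F [-3.4  1.7 14.3] gap 33.4 t 14.85
160 [445.  463.2]
130 [458.5 537.1]
115 [464.9 572.3]
```

View pics/w11.png

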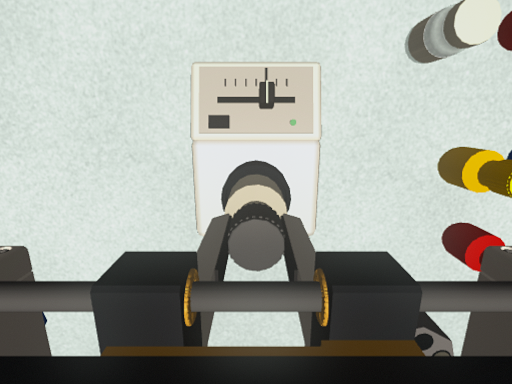

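View pics/s11.png

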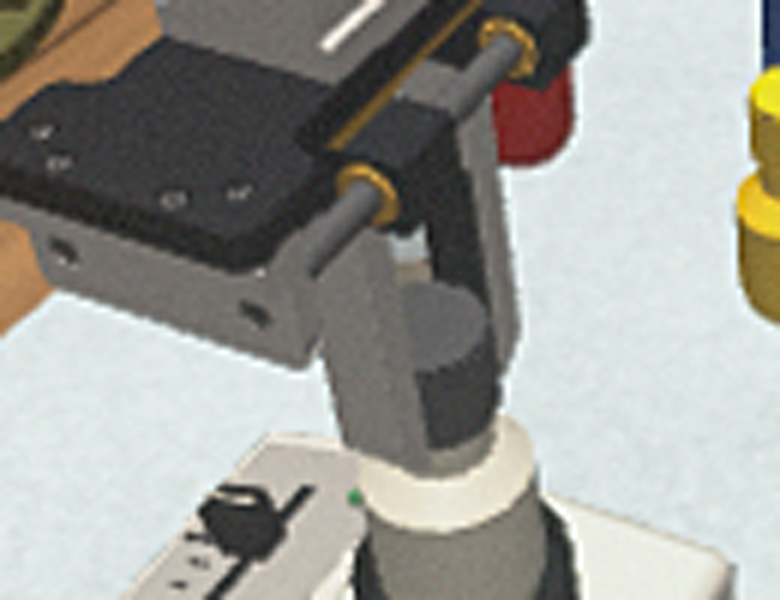

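View pics/s11f.png

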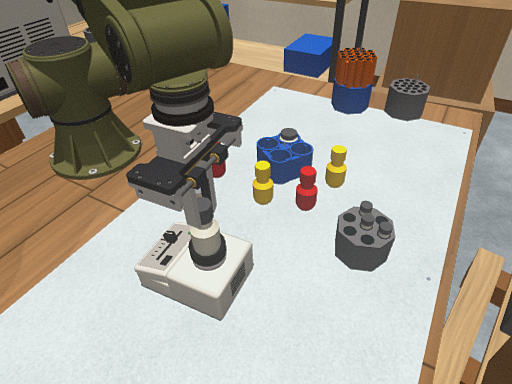

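>>> apply_moves(plan=[0,0,0,0,0,-0.0005,30,0,0,0,0,0,0,30,0,0,0,0,0,0,30])

```text
clock: 15.22
eef_pos: [556.4, -207.5, 182.4]
eef_rot: [-0.379, 1.568, -0.31]
wrist_force: [-3.0, 1.8, 13.5]
finger_gap: 33.4
```

```bash
python3 -c "
from h import *
rel([556,-206.5,183])
from cell import ticket
ticket.sign_off()"
```

```text
pos [ 556.4 -207.5  182.4] tool shift mm [-0.6  1.1 -0.4] len 1.3 tool y angle deg 93.97 tilt x-axis [ 2.3e-03 -7.0e-04 -1.0e+00] F [-3.   1.8 13.5] gap 33.4 t 15.22
the job is handed in; nothing more can be done
```

I finished the task and handed the job in at 15.2 s, with the sample flask still gripped and pressed down in the mixer's cradle.

- **Speed control:** I slid it about 25 mm to the long scale line and let go. The wrist picture afterwards showed the grip's white line level with the long line to within a pixel.
- **Flask:** I gripped the sample flask by its grey cap, drew it straight up out of the adapter and seated it in the ring cradle. Before lowering, the scene camera put it within about 0.5 mm of the cradle's axis, and the wrist camera agreed to within 1 mm.
- **Press:** I lowered it about 9.5 mm after contact, until the force rose with no further travel. The net push is about 15–16 N, above the 10.5 N needed to reach the stop and well under 45 N. The cap did not slip in the grip, and the flask leans by no more than about 1°.
- **Other objects:** I touched nothing else. In the last pictures the balance flask and tube adapter stand where they did; I did not measure the reagent jar again.

**Checks that disagreed:**
- The top camera placed things 2–3 mm off from the wrist camera, so I relied on the close wrist views.
- A side force of about 3 N on the tool stayed even after I moved 0.5 mm to relieve it.

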